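# Deal watch cases into two trays

## Task

The tray with handles has just been dealt its first watch case; go on dealing the other three. Fetch the one that stands on end, lay it down flat on the grey mat with the two there and let go of it; then deal one at a time and in turn: the case just laid down into the plain tray, the one on the robot's left into the tray with handles, the one on its right into the plain tray, so that each tray holds two, lying flat on its floor. Leave the ring cone, the dish and the magnifying glass where they are.

Things in the scene. Friction and masses are not known exactly. Their poses are not given: they have to be found in the camera images.
- case1_center (a point): black square-section watch case, 110 mm long, 46 x 46 mm across, 0.11 to 0.23 kg, rigid and closed; the point is its centre; its x axis runs along its length, y and z across its flat faces. All four look alike; any long face may be down. At the start it lies on the grey mat (centre 26 mm above the table), the left one of the two there as the robot sees them.
- case2_center (a point): black square-section watch case, 110 mm long, 46 x 46 mm across, 0.11 to 0.23 kg, rigid and closed; the point is its centre; its x axis runs along its length, y and z across its flat faces. All four look alike; any long face may be down. At the start it lies on the grey mat (centre 26 mm above the table), the right one of the two there as the robot sees them.
- case3_center (a point): black square-section watch case, 110 mm long, 46 x 46 mm across, 0.11 to 0.23 kg, rigid and closed; the point is its centre; its x axis runs along its length, y and z across its flat faces. All four look alike; any long face may be down. At the start it already lies in the tray with handles, along one of its shorter walls (at y about +48 mm of the tray). It stays in that tray.
- case4_center (a point): black square-section watch case, 110 mm long, 46 x 46 mm across, 0.11 to 0.23 kg, rigid and closed; the point is its centre; its x axis runs along its length, y and z across its flat faces. All four look alike; any long face may be down. At the start it stands on end on the table, left or right of the mat (centre 55 mm up, x axis up): the one to be laid down first.
- tray_handles_floor (a point): Open light-wood tray with a steel bow handle over each of its two longer walls (at x = +-83 mm, 98 mm long along y, rising to 56 mm above the table). The point is the centre of its inner floor, 6 mm above the table; x and y run along its sides, z is up. Inside it is 160 mm (x) by 210 mm (y); its walls are 6 mm thick and rise 20 mm above the floor. Fixed to the table, on the robot's left or right.
- tray_plain_floor (a point): Open light-wood tray without handles, else like the other. The point is the centre of its inner floor, 6 mm above the table; x and y run along its sides, z is up. Inside it is 160 mm (x) by 210 mm (y); its walls are 6 mm thick and rise 20 mm above the floor. Fixed to the table, on the robot's left or right.
- mat_top (a point): Thin grey mat fixed in the middle, 280 (x) by 300 (y) by 3 mm; the point is the centre of its upper face, x away from the robot, z up. Two cases lie on its far half, roughly along x, centres at x about 65, y about +-80 mm. The near half is free but for a small dish at about x -110, y 115 mm: the standing case fits along x, centred at x -75, y -20 mm.
- ring_cone: Wooden ring cone, 64 mm across the foot, 104 mm tall; origin under its centre. Stands beside the mat, on the other side from the standing case. Bystander: leave it where it is.
- dish: Small flat brass dish, 52 mm across, 13 mm high, on the near left corner of the mat; origin under its centre. Bystander: leave it where it is.
- magnifier: Magnifying glass lying beyond the mat, lens 72 mm across and 10 mm high, handle 95 mm along its y; origin under the lens. Bystander: leave it where it is.
There are look-alikes about, which are no part of the job. Leave any purple look-alike of the part that bears case4_center alone.

How it is judged (in metres and radians):
On the way, in this order (a step that is already met when the one before it is completed fails the run):
1. the standing case lies flat on the mat, let go (x of case4_center in the frame of mat_top between -0.14 and 0.14 m and y of case4_center in the frame of mat_top between -0.15 and 0.15 m and z of case4_center in the frame of mat_top between 0.018 and 0.028 m and angle between case4_center's own x axis and vertical between 1.45 and 1.69 rad and contact force between case4 and the fingers below 0.2 N), for 0.2 s.
2. the just laid down case lies flat on the floor of the plain tray, let go (x of case4_center in the frame of tray_plain_floor between -0.08 and 0.08 m and y of case4_center in the frame of tray_plain_floor between -0.105 and 0.105 m and z of case4_center in the frame of tray_plain_floor between 0.018 and 0.028 m and angle between case4_center's own x axis and vertical between 1.45 and 1.69 rad and contact force between case4 and the fingers below 0.2 N), for 0.2 s.
3. the left case lies flat on the floor of the tray with handles, let go (x of case1_center in the frame of tray_handles_floor between -0.08 and 0.08 m and y of case1_center in the frame of tray_handles_floor between -0.105 and 0.105 m and z of case1_center in the frame of tray_handles_floor between 0.018 and 0.028 m and angle between case1_center's own x axis and vertical between 1.45 and 1.69 rad and contact force between case1 and the fingers below 0.2 N), for 0.2 s.
4. the right case lies flat on the floor of the plain tray, let go (x of case2_center in the frame of tray_plain_floor between -0.08 and 0.08 m and y of case2_center in the frame of tray_plain_floor between -0.105 and 0.105 m and z of case2_center in the frame of tray_plain_floor between 0.018 and 0.028 m and angle between case2_center's own x axis and vertical between 1.45 and 1.69 rad and contact force between case2 and the fingers below 0.2 N), for 0.2 s.
At the end, for the whole second after the job is handed in: The case that stood and the right one lie in the plain tray, the left one and the one already dealt in the tray with handles: centre inside the walls and 23 mm (5 mm either way) above the floor, level within 0.12 rad, let go and slower than 20 mm/s (all of step 2 and all of step 3 and all of step 4 and x of case3_center in the frame of tray_handles_floor between -0.08 and 0.08 m and y of case3_center in the frame of tray_handles_floor between -0.105 and 0.105 m and z of case3_center in the frame of tray_handles_floor between 0.018 and 0.028 m and angle between case3_center's own x axis and vertical between 1.45 and 1.69 rad and contact force between case3 and the fingers below 0.2 N and linear speed of each of case1, case2, case3, case4 below 0.02 m/s); the robot touches nothing.
It fails at once if the ring cone is moved by more than 40 mm or tipped over (distance of ring_cone from where it was at the start of the episode above 0.04 m or angle between ring_cone's own z axis and vertical above 0.5 rad).
It fails at once if the dish is moved by more than 40 mm or tipped over (distance of dish from where it was at the start of the episode above 0.04 m or angle between dish's own z axis and vertical above 0.5 rad).
It fails at once if the magnifier is moved by more than 40 mm or tipped over (distance of magnifier from where it was at the start of the episode above 0.04 m or angle between magnifier's own z axis and vertical above 0.5 rad).
It also fails if it takes over 70 s, if anything falls off the work surface, if the arm or the gripper's body presses on something with over 40 N, if the wrist force passes 120 N, or if a joint passes its speed limit or range.

## Robot

A 6-joint arm with a two-finger parallel gripper is mounted at the origin on the work surface. World frame = base frame: x ahead of the robot, y to its left, z up, the work surface at z = 0. Lengths are in m, angles in degrees, forces in N, time in s.
With the tool pointing down it reaches from about 0.4 to 0.825 m from the base axis. Payload 7 kg.
Tool frame: the origin (TCP) lies at the very end of the fingers, on their centre line; the grasp point (between the pads) lies 19 mm behind it (ctrl.grip_point_offset is the distance from the TCP to the grasp point, in m); x points along the fingers, z is the direction in which the jaws open and shut, and the axes are right-handed (so a half turn about x gives the same grasp; the last joint's range is limited). The gripper opens to 88 mm and grips with 3 to 60 N. Pads are 19 mm wide; open, the fingers measure 130 mm over their backs; the gripper's body (78 mm by 193 mm) begins 47 mm behind the grasp point.
Start: joints at [-48.18, 20.546, 0.682, 0, -70.136, -16.507], TCP at [0.289, -0.61, 0.227] pointing down, gripper open.
Joint ranges: [-176.03, 176.03], [-82.01, 121.73], [-58.28, 71.71], [-173.87, 95.51], [-174.79, -0.11], [-173.66, 173.66]. Speed limits (degrees/s): [136.94, 136.94, 172.46, 180, 180, 180].

## Interface

Orientations are given as [roll, pitch, yaw] about the fixed x, y, z axes, in that order (R = Rz(yaw) Ry(pitch) Rx(roll)).
In Python, from plant import get_obs, snapshot, calibration, close_job, ctrl gives the robot as it stands.
- The arm moves only by the tool move_arm, never from a script. Its argument "commands" is a list that holds one entry, the list of rows, each a list of 4 numbers: the shift along the tool's x, y, z in cm, then the turn about the tool's x in rad. In form: [[[dx, dy, dz, spin], ...]]. A call has 1 to 8 rows; each row shifts and turns the commanded pose from where the row before left it, along the tool's axes as they then stand; what a row does not reach is not made up. A row lasts 1/10 s, in which the tool goes at most 50 mm and 8.59 degrees, less where a joint would pass 70% of its speed; a pose out of reach is approached as far as the arm can. A call with a gripper value outside its range is refused whole. "jaw" is the finger opening in cm, from 0 to 8.76, set as the call begins (left out, the last holds). The fingers move at their own pace and stop on an object; the grip force is fixed at half the most. Time passes only in rows, so rows that do not move let the fingers close. It gives the time, the measured TCP pose, the force and the opening at its end, in the units of the state.
- get_obs(): the state, without advancing time (a new reading comes with each control period).
- snapshot(name): name is "side" or "top"; returns (picture, depth): 400x640x3 uint8, red, green, blue; 400x640 float32, m along the optical axis (not along the pixel's ray), 0 where there is no reading.
- calibration(name): a dict with "mtx" (3x3 intrinsics, pixels), "T" (4x4, takes a point from camera to world coordinates). Camera axes: x right, y up, looking along -z (the intrinsics and any distortion apply to the point x, -y, -z); pixel columns grow to the right and rows downward; lengths in m; the calibration is good to about 2 mm. A picture is of the moment at which its call begins. calibration takes no time and is no camera call.
- close_job(): hands the job in, once; it reports no verdict.
The state is a dict: "clock": time; "joint_pos": joint angles; "qvel": joint speeds; "tau": joint torques, N m; "tool_pos": TCP position; "orientation": TCP orientation; "force": force on the tool from outside, world axes, zero at the start; "moment": the same for the moment, N m; "opening": finger opening in m.
Only numpy, scipy, OpenCV 4.12 (cv2) and the standard library are available. Lean on these libraries where they do the work, as an engineer would, in place of code of your own. Each camera call takes 0.05 s, during which the arm holds its last target. There are 200 camera calls.

## Working session

There is one attempt and no reset: what is moved stays moved. The work goes in short steps, Python scripts to look and compute and a tool call to move; the robot and the scene stay as the last step left them, time stands still between calls to the robot, and variables do not carry over. Pictures are saved under pics/ and viewed, about 8 in all and at most 12, crops included, and the job is handed in when it is done.

Besides the shell and the picture viewer there is one more tool, called as name(argument=value, ...), one argument or row to a line, values as JSON. move_arm: Moves the arm, as the interface text tells. Its arguments: {"type":"object","properties":{"commands":{"type":"array"},"jaw":{"type":"number"}},"required":["commands"]}

```bash
ls; mkdir -p pics; python3 - <<'E'
from plant import *
import cv2,numpy as np
o=get_obs();print({k:np.round(v,3) for k,v in o.items()})
for n in("top","side"):
    p,d=snapshot(n);c=calibration(n);np.savez(f"{n}0.npz",p=p,d=d,**c);cv2.imwrite(f"pics/{n}0.png",p[...,::-1]);print(np.round(c['mtx'],1),np.round(c['T'],3),c.keys())
E
```

```text
pics
{'clock': np.float64(0.0), 'joint_pos': array([-4.8179e+01,  2.0591e+01,  6.3400e-01, -2.0000e-02, -7.0136e+01,
       -1.6507e+01]), 'qvel': array([ 0.05 , -0.126,  0.063, -0.027, -0.071,  0.018]), 'tau': array([ 1.0000e-03, -5.8271e+01,  2.9308e+01,  6.9970e+00,  7.0000e-03,
       -0.0000e+00]), 'tool_pos': array([ 0.288, -0.61 ,  0.226]), 'orientation': array([  4.836,  89.905, 120.144]), 'force': array([-0.453, -0.076,  0.444]), 'moment': array([ 0.016, -0.023, -0.035]), 'opening': np.float64(0.088)}
[[401.8   0.  316.2]
 [  0.  401.8 198.6]
 [  0.    0.    1. ]] [[ 2.600e-02  9.980e-01 -5.200e-02  4.810e-01]
 [-1.000e+00  2.600e-02 -1.000e-03  1.000e-02]
 [ 0.000e+00  5.200e-02  9.990e-01  1.148e+00]
 [ 0.000e+00  0.000e+00  0.000e+00  1.000e+00]] dict_keys(['mtx', 'T'])
[[388.7   0.  326.3]
 [  0.  388.7 199.1]
 [  0.    0.    1. ]] [[-0.97   0.184 -0.16   0.368]
 [-0.244 -0.764  0.598  0.668]
 [-0.012  0.619  0.786  0.891]
 [ 0.     0.     0.     1.   ]] dict_keys(['mtx', 'T'])
```

View pics/top0.png

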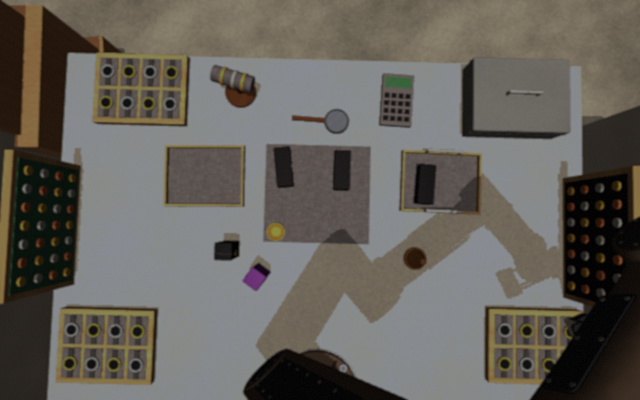

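View pics/side0.png

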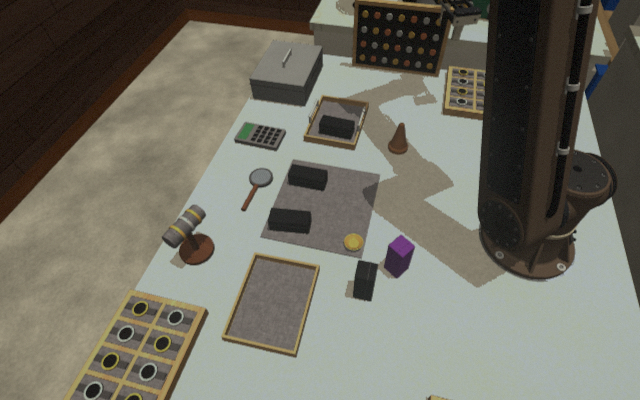

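The top view shows the plain tray at (204,175), the mat at (318,194) with cases at (284,167) and (342,170), and the handled tray at (441,181) holding case3 at (426,184).
These could be taken for the standing case:
- black block at (227,250), which stands and is black, so I choose this one
- purple block at (257,276), the look-alike to leave alone
- black cases lying on the mat at (284,167) and (342,170)
- case3 in the tray at (426,184)

The side view agrees: black upright at (366,281), purple at (399,257).

```bash
cat > h.py <<'E'
import numpy as np,cv2
from plant import *
def cloud(d,c):
    v,u=np.mgrid[:400,:640]
    K=c['mtx'];x=(u-K[0,2])/K[0,0]*d;y=(v-K[1,2])/K[1,1]*d
    P=np.stack([x,-y,-d],-1)
    return P@c['T'][:3,:3].T+c['T'][:3,3]
def ray(u,v,z,c):
    K=c['mtx'];r=c['T'][:3,:3]@np.array([(u-K[0,2])/K[0,0],-(v-K[1,2])/K[1,1],-1.])
    t=c['T'][:3,3];return t+r*(z-t[2])/r[2]
def rect(mask,z,c):
    """largest contour of mask -> metric min-area rectangle at height z"""
    cs,_=cv2.findContours(mask.astype(np.uint8),cv2.RETR_EXTERNAL,cv2.CHAIN_APPROX_NONE)
    k=max(cs,key=cv2.contourArea)
    W=np.array([ray(u,v,z,c)[:2] for u,v in k[:,0]])
    (x,y),(w,h),a=cv2.minAreaRect((W*1000).astype(np.float32))
    if w<h: w,h,a=h,w,a+90
    return np.round([x,y,w,h,(a+90)%180-90],1)   # mm, deg of long side from x
def box(m,x0,y0,x1,y1):
    b=np.zeros_like(m);b[y0:y1,x0:x1]=m[y0:y1,x0:x1];return b
E
python3 - <<'E'
from h import *
s=np.load("top0.npz");p,d=s['p'],s['d'];W=cloud(d,s);z=W[...,2]
dark=p.max(2)<60
B={'case1':(268,140,300,192,.049),'case2':(328,144,356,196,.049),'case3':(412,158,438,210,.052),'stand':(208,230,246,268,.11)}
for n,(a,b,c_,e,h) in B.items():
    m=box(dark,a,b,c_,e);mz=box((z>h-.015)&(z<h+.015),a,b,c_,e)
    print(n,'dark',rect(m,h,s),'z',rect(mz,h,s),'zmed',np.median(z[mz]))
pu=(p[...,0]>90)&(p[...,1]<60)&(p[...,2]>90); m=box((z>.09),236,255,275,295);print('purple',rect(m,.11,s),np.median(z[m]))
wood=(p[...,0].astype(int)-p[...,2]>50)
for n,b in {'plain':(155,135,255,215),'hand':(393,140,490,222)}.items():
    print(n,rect(box(wood,*b),.026,s))
mat=(np.abs(p.astype(int).mean(2)-105)<35)
for n,uv in {'cone':(415,258),'dish':(276,232),'mag':(336,121)}.items(): print(n,W[uv[1],uv[0]])
for uv in [(265,145),(370,145),(370,243),(264,241)]: print('mat',ray(*uv,.003,s))
im=p[215:300,195:290,::-1];cv2.imwrite('pics/crop.png',cv2.resize(im,None,fx=6,fy=6,interpolation=2))
E
```

```text
case1 dark [623.  104.6 113.2  46.6   6.8] z [624.2 103.8 110.6  47.2   7.2] zmed 0.04859665445823058
case2 dark [618.4 -55.5 112.   46.   -0.8] z [619.7 -56.1 107.9  46.7   1.2] zmed 0.04872368275460859
case3 dark [ 585.8 -283.1  112.    55.5   -3.8] z [ 586.4 -287.7  110.2   49.4   -3.6] zmed 0.051863160003004505
stand dark [396.4 238.2  59.1  46.2 -87.9] z [393.6 245.9  48.8  46.  -88.5] zmed 0.10955729289725591
purple [326.9 162.3  50.7  48.6 -34.9] 0.10967685470316901
plain [595.8 327.2 216.5 166.1 -88.5]
hand [ 597.7 -255.5  167.3   56.5   -1.3]
cone [ 0.3850381  -0.25598532  0.07044149]
dish [0.44232667 0.12249427 0.00898267]
mag [ 0.76271873 -0.03931142  0.01387266]
mat [0.69037015 0.1624694  0.003     ]
mat [ 0.69825583 -0.1390732   0.003     ]
mat [ 0.41798676 -0.14445274  0.003     ]
mat [0.41578586 0.15632536 0.003     ]
```

View pics/crop.png

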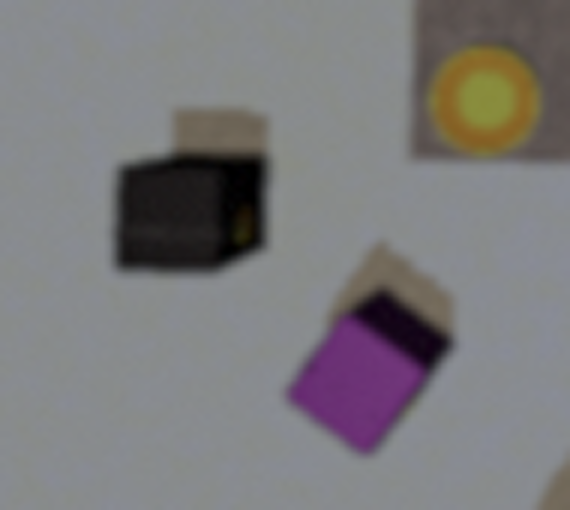

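The crop confirms the choice: the black block (crop (190,210)) stands upright and square to the axes, and the purple one at (360,370) is clear of it. The tool can only point down, so I'll carry the case onto the mat's near half, set it upright, and tip it toward -y with the open jaws around it.

```bash
cat >> h.py <<'E'
from scipy.spatial.transform import Rotation as Ro
def R(): return Ro.from_euler('xyz',get_obs()['orientation'],degrees=True).as_matrix()
def to(x,y,z,M=None):
    """tool-frame shift in cm to a world target"""
    o=get_obs();return np.round((R() if M is None else M).T@(np.array([x,y,z])-o['tool_pos'])*100,2)
def spin(deg):
    """rad about tool x to bring jaw axis to world angle deg (mod 180)"""
    z=R()[:,2];a=np.degrees(np.arctan2(z[1],z[0]));e=(deg-a+90)%180-90
    return round(-np.radians(e),3),round(a,1)   # tool x down => negative
E
python3 - <<'E'
from h import *
print(np.round(R(),3),spin(90),spin(0)); print(to(.3936,.2459,.2))
print(to(.5,-.4,.226),to(.5,-.1,.226))
E
```

```text
[[-0.001 -0.904 -0.428]
 [ 0.001 -0.428  0.904]
 [-1.     0.     0.002]] (np.float64(0.442), np.float64(115.3)) (np.float64(-1.129), np.float64(115.3))
[  2.67 -46.09  72.85]
[-2.00e-02 -2.81e+01  9.92e+00] [ 2.000e-02 -4.092e+01  3.704e+01]
```

move_arm(
  commands=[
    [[0,0,0,0.147],[0,0,0,0.147],[0,0,0,0.147],[0,-4,3,0],[0,-4,3,0],[0,-4,3,0],[0,-4,3,0],[0,-4,3,0]],
  ],
  jaw=8.76,
)

```text
clock: 0.9
tool_pos: [0.4897, -0.4585, 0.2262]
orientation: [48.5, 90.0, 138.5]
force: [1.0, -0.9, -0.5]
opening: 0.0876
```

move_arm(
  commands=[
    [[0,0,4.5,0],[0,0,4.5,0],[0,0,4.5,0],[0,0,4.5,0],[0,0,4.5,0],[0,0,4.5,0],[0,0,4.5,0],[0,0,4.5,0]],
  ],
)

```text
clock: 1.7
tool_pos: [0.4876, -0.0983, 0.2265]
orientation: [25.9, 90.0, 116.0]
force: [0.8, 1.3, 0.3]
opening: 0.0879
```

move_arm(
  commands=[
    [[0,1.2,4.3,0],[0,1.2,4.3,0],[0,1.2,4.3,0],[0,1.2,4.3,0],[0,1.2,4.3,0],[0,1.2,4.3,0],[0,1.2,4.3,0],[0,0,0,0]],
  ],
)

```text
clock: 2.5
tool_pos: [0.4029, 0.2049, 0.2265]
orientation: [-16.3, 90.0, 74.0]
force: [0.8, -0.8, -0.0]
opening: 0.0876
```

```bash
python3 - <<'E'
from h import *
o=get_obs();print(o['clock'],o['tool_pos'],o['joint_pos'],spin(90));print(to(.3936,.2455,.072))
E
```

```text
2.5 [0.40286288 0.20486017 0.22649976] [ 5.20512145e+01 -1.06675500e+00 -2.60366702e+01 -1.64395711e-02
 -6.49930626e+01 -1.41736384e+02] (np.float64(0.005), np.float64(90.3))
[15.45  0.91  4.06]
```

move_arm(
  commands=[
    [[0,0.5,2,0],[0,0.41,2.06,0],[3,0,0,0],[3,0,0,0],[3,0,0,0],[3,0,0,0],[3,0,0,0],[0.4,0,0,0]],
  ],
)

```text
clock: 3.3
tool_pos: [0.3932, 0.2391, 0.0696]
orientation: [140.2, 89.6, -129.8]
force: [-0.2, -0.9, 0.2]
opening: 0.0876
```

move_arm(
  commands=[
    [[0,0,0,0],[0,0,0,0],[0,0,0,0],[0,0,0,0],[0,0,0,0],[0,0,0,0]],
  ],
  jaw=3,
)

```text
clock: 3.9
tool_pos: [0.3952, 0.2421, 0.0732]
orientation: [-37.7, 89.9, 52.3]
force: [0.1, 1.3, 4.7]
opening: 0.0473
```

move_arm(
  commands=[
    [[-2.5,0,0,0],[-2.5,0,0,0],[0,-3,-2,0],[0,-3,-4,0],[0,-2.5,-4,0],[0,0,-4,0],[0,0,-4,0],[0,0,-1.2,0]],
  ],
)

```text
clock: 4.7
tool_pos: [0.4785, 0.0463, 0.1219]
orientation: [111.0, 89.8, -159.2]
force: [0.4, 0.2, -2.8]
opening: 0.0456
```

move_arm(
  commands=[
    [[0,0,0,0],[0,0,0,0],[1.5,0,0,0],[1.5,0,0,0],[0.8,0,0,0],[0.4,0,0,0],[0.3,0,0,0],[0,0,0,0]],
  ],
)

```text
clock: 5.5
tool_pos: [0.48, 0.0499, 0.0775]
orientation: [134.1, 90.0, -135.9]
force: [-0.2, -0.3, -1.3]
opening: 0.0464
```

```bash
python3 - <<'E'
from h import *
o=get_obs();print(o['clock'],o['tool_pos'],o['joint_pos'],spin(90),o['force'],o['opening'])
p,d=snapshot('side');c=calibration('side');cv2.imwrite('pics/side1.png',p[100:350,150:550,::-1])
E
```

```text
5.5 [0.48000563 0.04989005 0.0775226 ] [ 2.93541264e+01  1.15131146e+01 -3.43543958e+01  3.73781018e-03
 -4.41423575e+01 -1.19280677e+02] (np.float64(0.001), np.float64(90.1)) [-0.21533105 -0.31901016 -1.27248967] 0.04636900958554918
```

View pics/side1.png

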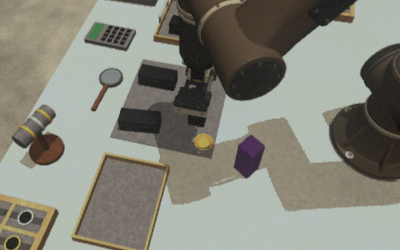

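move_arm(
  commands=[
    [[0.15,0,0,0],[0,0,0,0],[0,0,0,0]],
  ],
)

```text
clock: 5.85
tool_pos: [0.4804, 0.0498, 0.0766]
orientation: [-63.8, 89.9, 26.2]
force: [-1.0, 1.3, 1.8]
opening: 0.0459
```

move_arm(
  commands=[
    [[0,0,0,0],[0,0,0,0],[0,0,0,0],[0,0,0,0],[-0.5,0,0,0],[-0.5,0,0,0],[0,0,0,0]],
  ],
  jaw=8.76,
)

```text
clock: 6.55
tool_pos: [0.4805, 0.0498, 0.087]
orientation: [-67.6, 89.9, 22.4]
force: [-0.7, 0.4, 0.2]
opening: 0.087
```

move_arm(
  commands=[
    [[0,0,-1,0],[0,0,-0.7,0],[0,0,-0.5,0],[0,0,-0.5,0],[0,0,-0.5,0],[0,0,-0.5,0],[0,0,-0.5,0],[0,0,0,0]],
  ],
)

```text
clock: 7.35
tool_pos: [0.4798, 0.0069, 0.0859]
orientation: [113.3, 90.0, -156.7]
force: [0.6, 0.0, 0.3]
opening: 0.0876
```

```bash
python3 - <<'E'
from h import *
o=get_obs();print(o['clock'],o['tool_pos'],o['joint_pos'],spin(90),o['force'],o['opening'])
p,d=snapshot('side');c=calibration('side');cv2.imwrite('pics/side2.png',cv2.resize(p[120:270,250:450,::-1],None,fx=3,fy=3))
E
```

```text
7.35 [0.47975983 0.00693107 0.08594976] [ 2.43892602e+01  1.05880986e+01 -3.41241759e+01 -7.53920406e-04
 -4.53163158e+01 -1.14378707e+02] (np.float64(0.0), np.float64(90.0)) [0.64172527 0.01838    0.29146727] 0.08760785751017211
```

View pics/side2.png

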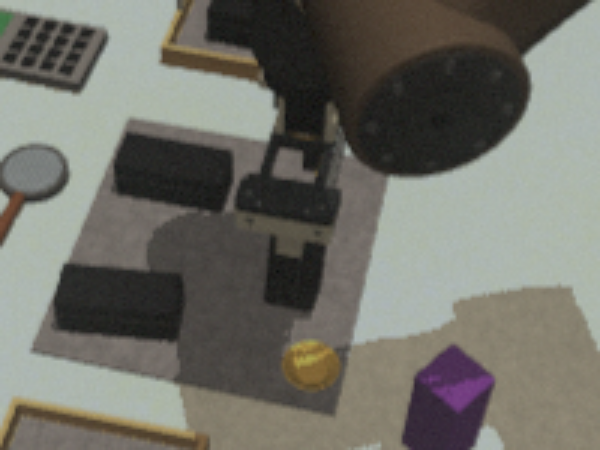

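move_arm(
  commands=[
    [[0,0,-0.5,0],[0,0,-0.5,0],[0,0,-0.5,0],[0,0,-0.5,0],[0,0,-0.5,0],[0,0,-0.5,0],[0,0,-0.5,0],[0,0,-0.5,0]],
  ],
)

```text
clock: 8.2
tool_pos: [0.48, -0.0329, 0.0861]
orientation: [-64.6, 90.0, 25.5]
force: [0.3, -0.2, 0.4]
opening: 0.0876
```

```bash
python3 - <<'E'
from h import *
o=get_obs();print(o['clock'],o['tool_pos'],o['force'])
p,d=snapshot('side');c=calibration('side');cv2.imwrite('pics/side3.png',cv2.resize(p[120:270,250:450,::-1],None,fx=3,fy=3))
E
```

```text
8.2 [ 0.48003354 -0.03287476  0.08606812] [ 0.27960923 -0.24816653  0.38149011]
```

View pics/side3.png

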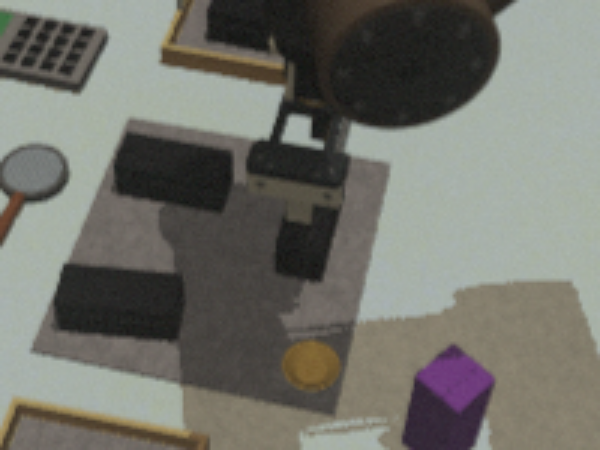

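move_arm(
  commands=[
    [[-2,0,0,0],[-4,0,0,0],[-4,0,0,0],[-4,0,0,0],[0,0,0,0],[0,0,0,0]],
  ],
)

```text
clock: 8.85
tool_pos: [0.4803, -0.0323, 0.2269]
orientation: [-63.7, 89.9, 26.3]
force: [-0.8, -0.7, -0.9]
opening: 0.0879
```

```bash
python3 - <<'E'
from h import *
o=get_obs();print(o['clock'],o['tool_pos'],o['force'])
p,d=snapshot('side');c=calibration('side');W=cloud(d,c)
m=(p.max(2)<60)&(abs(W[...,0]-.48)<.07)&(W[...,1]>-.14)&(W[...,1]<.1)&(W[...,2]>.012)&(W[...,2]<.14)
Q=W[m];print(len(Q),Q.min(0),Q.max(0))
t=Q[Q[:,2]>Q[:,2].max()-.012];print(t.min(0),t.max(0))
cv2.imwrite('pics/side4.png',cv2.resize(p[120:270,250:450,::-1],None,fx=3,fy=3))
E
```

```text
8.85 [ 0.48034032 -0.03226729  0.22686459] [-0.75093078 -0.73997616 -0.85683771]
632 [ 0.45140716 -0.08426676  0.01235968] [0.49782694 0.0289623  0.05312172]
[ 0.45159579 -0.08426676  0.04113081] [0.49782694 0.0281533  0.05312172]
```

View pics/side4.png

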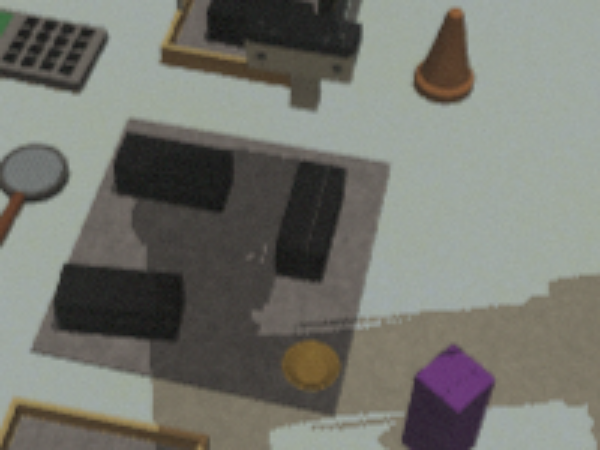

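move_arm(
  commands=[
    [[0,0,0,-0.143],[0,0,0,-0.143],[0,0,0,-0.143],[0,0,0,-0.143],[0,0,0,-0.143],[0,0,0,-0.143],[0,0,0,-0.143],[0,0,0,-0.143]],
  ],
)

```text
clock: 9.7
tool_pos: [0.4791, -0.0326, 0.2243]
orientation: [37.5, 89.8, -166.6]
force: [-0.3, 0.5, 0.4]
opening: 0.0873
```

move_arm(
  commands=[
    [[0,0,0,-0.143],[0,0,0,-0.143],[0,0,0,-0.141],[0,0,0,0]],
  ],
)

```text
clock: 10.1
tool_pos: [0.4792, -0.0326, 0.2245]
orientation: [14.1, 89.8, -165.8]
force: [0.6, 0.0, 0.4]
opening: 0.0877
```

```bash
python3 - <<'E'
from h import *
o=get_obs();print(o['clock'],o['tool_pos'],o['joint_pos'])
p,d=snapshot('side');c=calibration('side');W=cloud(d,c)
m=(abs(W[...,0]-.48)<.045)&(W[...,1]>-.12)&(W[...,1]<.06)&(W[...,2]>.042)&(W[...,2]<.06)
r=cv2.minAreaRect((W[m][:,:2]*1000).astype(np.float32));print(r)
(x,y),(w,h),a=r
if w>h:a+=90
print(spin(a),to(x/1000,y/1000,.022))
E
```

```text
10.1 [ 0.47923003 -0.03259503  0.22449875] [ 1.96300294e+01  2.10399978e+00 -2.30976661e+01 -1.74415267e-02
 -6.49660038e+01 -1.94482695e+01]
((474.9973449707031, -27.565345764160156), (112.26639556884766, 46.243309020996094), 89.71315002441406)
(np.float64(0.003), np.float64(179.9)) [20.28 -0.51  0.39]
```

move_arm(
  commands=[
    [[2.5,-0.51,0.39,0],[3.5,0,0,0],[3.5,0,0,0],[3.5,0,0,0],[3,0,0,0],[2.3,0,0,0],[2,0,0,0],[0,0,0,0]],
  ],
)

```text
clock: 10.95
tool_pos: [0.4737, -0.0281, 0.0202]
orientation: [17.3, 89.6, -162.9]
force: [-0.2, 0.2, 0.3]
opening: 0.0877
```

move_arm(
  commands=[
    [[0,0,0,0],[0,0,0,0],[0,0,0,0],[0,0,0,0],[0,0,0,0],[0,0,0,0]],
  ],
  jaw=3,
)

```text
clock: 11.55
tool_pos: [0.4765, -0.0272, 0.0235]
orientation: [-163.3, 89.9, 16.8]
force: [-2.1, 0.4, 6.2]
opening: 0.0459
```

move_arm(
  commands=[
    [[-3,0,0,0],[-4,0,0,0],[-4,0,0,0],[-2,0,0,0.143],[0,0,0,0.143],[0,0,0,0.143],[0,0,0,0.143],[0,0,0,0.143]],
  ],
)

```text
clock: 12.35
tool_pos: [0.4756, -0.0274, 0.1528]
orientation: [26.9, 90.0, 165.6]
force: [-0.1, -0.6, -1.7]
opening: 0.0456
```

move_arm(
  commands=[
    [[0,0,0,0.143],[0,0,0,0.143],[0,0,0,0.143],[0,0,0,0.143],[0,0,0,0.143],[0,0,0,0.141],[0,0,0,0]],
  ],
)

```text
clock: 13.05
tool_pos: [0.4756, -0.0274, 0.1527]
orientation: [88.6, 90.0, 178.5]
force: [-0.1, 0.1, -2.0]
opening: 0.0459
```

```bash
python3 - <<'E'
from h import *
o=get_obs();print(o['clock'],o['tool_pos'],o['joint_pos'],spin(90),o['opening'],o['force']);print(to(.596,.275,.12))
s=np.load('top0.npz');p=s['p'];w=(p[...,0].astype(int)-p[...,2]>50)
for b in ((155,135,255,215),(393,140,490,222)):
    v,u=np.nonzero(box(w,*b));Q=np.array([ray(*q,.026,s)[:2] for q in zip(u,v)],np.float32)*1000;print(cv2.minAreaRect(Q))
E
```

```text
13.05 [ 0.47561162 -0.02740249  0.15273309] [ 2.04278951e+01  5.47110772e+00 -2.96670734e+01 -2.20147355e-02
 -5.49066381e+01 -1.10509640e+02] (np.float64(-0.002), np.float64(89.9)) 0.04594937898413524 [-0.07466667  0.05794408 -2.02629951]
[  3.26 -11.99  30.26]
((595.8117065429688, 328.13873291015625), (166.14804077148438, 218.47828674316406), 1.4965064525604248)
((596.1397705078125, -336.4508361816406), (218.42794799804688, 167.2715301513672), 88.89803314208984)
```

move_arm(
  commands=[
    [[0,-3,3.5,0],[0,-3,3.7,0],[0,-3,4,0],[0,-3,4,0],[0,0,4.5,0],[0,0,4.5,0],[0,0,4.5,0],[0,0,4.5,0]],
  ],
)

```text
clock: 13.85
tool_pos: [0.5953, 0.3064, 0.1525]
orientation: [124.5, 89.9, -145.2]
force: [1.4, -0.6, -2.4]
opening: 0.0457
```

move_arm(
  commands=[
    [[0,0,4,0],[0,0,3,0],[0,0,0,0],[0,0,0,0],[0,0,0,0]],
  ],
)

```text
clock: 14.35
tool_pos: [0.5956, 0.3738, 0.1527]
orientation: [132.3, 89.9, -137.6]
force: [0.5, -0.5, -1.5]
opening: 0.0458
```

```bash
python3 - <<'E'
from h import *
o=get_obs();print(o['clock'],o['tool_pos'],o['joint_pos'][5],spin(90),o['opening'],o['force']);print(to(.596,.375,.0275))
E
```

```text
14.35 [0.59555217 0.37380552 0.15265724] -137.8092707213214 (np.float64(0.002), np.float64(90.1)) 0.04581727072603786 [ 0.48466653 -0.49111365 -1.49025873]
[12.52 -0.06  0.13]
```

move_arm(
  commands=[
    [[3,0,0,0],[3,0,0,0],[3,0,0,0],[2,0,0,0],[1,0,0,0],[0.5,0,0,0],[0,0,0,0],[0,0,0,0]],
  ],
)

```text
clock: 15.15
tool_pos: [0.5965, 0.3751, 0.0294]
orientation: [-50.9, 89.9, 39.1]
force: [-0.2, 0.5, -1.0]
opening: 0.0461
```

move_arm(
  commands=[
    [[0,0,0,0],[0,0,0,0],[0,0,0,0],[0,0,0,0],[-1,0,0,0],[-3,0,0,0],[-4,0,0,0],[-4,0,0,0]],
  ],
  jaw=5.7,
)

```text
clock: 15.95
tool_pos: [0.5956, 0.3745, 0.1498]
orientation: [156.9, 90.0, -113.0]
force: [0.3, 0.9, 0.7]
opening: 0.0568
```

move_arm(
  commands=[
    [[-1,0,-3,-0.125],[0,-0.6,-4.5,0],[0,-0.6,-4.5,0],[0,0,-4.5,0],[0,0,-4.5,0],[0,0,-4,0],[0,0,0,0]],
  ],
  jaw=8.76,
)

```text
clock: 16.65
tool_pos: [0.6355, 0.1236, 0.1592]
orientation: [-128.6, 90.0, -31.6]
force: [-0.1, 0.4, -0.1]
opening: 0.0874
```

```bash
cat >> h.py <<'E'
def near(cam,x,y,z,r=.075,zt=.012,rgbmax=70):
    p,d=snapshot(cam);W=cloud(d,calibration(cam))
    m=(np.hypot(W[...,0]-x,W[...,1]-y)<r)&(abs(W[...,2]-z)<zt)&(p.max(2)<rgbmax)
    m=cv2.morphologyEx(m.astype(np.uint8),cv2.MORPH_OPEN,np.ones((2,2)))>0
    (cx,cy),(w,h),a=cv2.minAreaRect((W[m][:,:2]*1000).astype(np.float32))
    if w<h:w,h,a=h,w,a+90
    return np.round([cx,cy,w,h,(a+90)%180-90,1000*np.median(W[m][:,2])],1)
E
python3 - <<'E'
from h import *
o=get_obs();print(o['clock'],o['tool_pos'],o['joint_pos'][5],spin(97),o['opening'],o['force']);print(to(.624,.104,.0235))
print('case4',near('side',.596,.375,.052),'case1 side',near('side',.624,.104,.049))
p,d=snapshot('side');cv2.imwrite('pics/side5.png',p[...,::-1])
E
```

```text
16.65 [0.63552048 0.12361474 0.15917625] -111.28209641622024 (np.float64(-0.0), np.float64(97.0)) 0.08744719239385497 [-0.14677941  0.40596219 -0.1268416 ]
[13.57  1.39 -1.8 ]
case4 [477.4 482.9 414.4 111.1 -44.4  50.6] case1 side [527.7 377.3 652.5 113.6 -71.1  47.3]
```

View pics/side5.png

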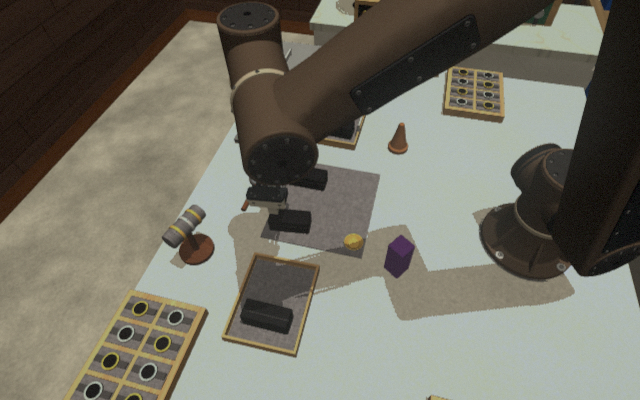

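```bash
sed -i '/morphologyEx/d' h.py; python3 - <<'E'
from h import *
print('case4',near('side',.596,.375,.052),'case1 side',near('side',.624,.104,.049),near('side',.619,-.056,.049))
E
```

```text
case4 [592.7 374.7 110.7  47.4  -1.1  50.7] case1 side [622.6 106.1 109.5  48.1   7.1  47.5] [ 5.927e+02 -5.550e+01  5.930e+01  4.750e+01 -2.000e-01  4.750e+01]
```

move_arm(
  commands=[
    [[0,1.39,-1.8,0],[3,0,0,0],[3,0,0,0],[3,0,0,0],[2.5,0,0,0],[2,0,0,0],[0,0,0,0],[0,0,0,0]],
  ],
)

```text
clock: 17.75
tool_pos: [0.6239, 0.1092, 0.0232]
orientation: [137.9, 90.0, -124.8]
force: [-0.1, -0.2, 0.9]
opening: 0.0877
```

move_arm(
  commands=[
    [[0,0,0,0],[0,0,0,0],[0,0,0,0],[0,0,0,0],[0,0,0,0],[0,0,0,0]],
  ],
  jaw=3,
)

```text
clock: 18.35
tool_pos: [0.6239, 0.1082, 0.0234]
orientation: [-137.2, 90.0, -40.0]
force: [-1.2, 0.4, 1.9]
opening: 0.0459
```

move_arm(
  commands=[
    [[-3,0,0,0],[-4,0,0,0],[-4,0,0,0.122],[-2.5,0,-2,0],[0,0,-4,0],[0,0.7,-4.5,0],[0,0.7,-4.5,0],[0,0.7,-4.5,0]],
  ],
)

```text
clock: 19.15
tool_pos: [0.6026, -0.0881, 0.1577]
orientation: [71.3, 90.0, 161.6]
force: [1.6, -0.8, -2.3]
opening: 0.0457
```

move_arm(
  commands=[
    [[0,0.7,-4.5,0],[0,0,-4.5,0],[0,0,-4.5,0],[0,0,-4.5,0],[0,0,-4.5,0],[0,0,-4.5,0],[0,0,-3,0],[0,0,0,0]],
  ],
)

```text
clock: 19.95
tool_pos: [0.5963, -0.3905, 0.1565]
orientation: [81.8, 89.9, 171.8]
force: [0.0, -0.1, -2.9]
opening: 0.0459
```

move_arm(
  commands=[
    [[0,0,0,0],[0,0,0,0],[0,0,0,0]],
  ],
)

```text
clock: 20.25
tool_pos: [0.5979, -0.3856, 0.1581]
orientation: [17.3, 90.0, 107.5]
force: [-0.3, 0.6, -1.3]
opening: 0.0462
```

```bash
python3 - <<'E'
from h import *
o=get_obs();print(o['clock'],o['tool_pos'],o['joint_pos'][5],spin(90),o['opening'],o['force']);print(to(.594,-.388,.0275))
p,d=snapshot('side');c=calibration('side');W=cloud(d,c)
print('case3',near('side',.586,-.2877,.052,r=.07),near('top',.586,-.2877,.052,r=.07))
E
```

```text
20.25 [ 0.59785674 -0.3855817   0.15810298] -72.52271252247444 (np.float64(0.005), np.float64(90.3)) 0.046155211922372825 [-0.27685479  0.64821186 -1.26184431]
[13.06  0.39 -0.24]
case3 [ 584.7 -288.1  110.4   50.2   -3.2   50.3] [ 0.  0.  0.  0.  0. nan]
  return _methods._mean(a, axis=axis, dtype=dtype,
  ret = ret.dtype.type(ret / rcount)
```

move_arm(
  commands=[
    [[3,0.2,-0.2,0],[3,0,0,0],[3,0,0,0],[2.5,0,0,0],[1,0,0,0],[0.5,0,0,0],[0,0,0,0],[0,0,0,0]],
  ],
)

```text
clock: 21.2
tool_pos: [0.5967, -0.389, 0.0296]
orientation: [-116.4, 89.9, -26.1]
force: [-0.0, 0.1, -2.2]
opening: 0.0461
```

move_arm(
  commands=[
    [[0,0,0,0],[0,0,0,0],[0,0,0,0],[0,0,0,0],[-1,0,0,0],[-3,0,0,0],[-4,0,0,0],[-4,0,0,0]],
  ],
  jaw=5.6,
)

```text
clock: 22.0
tool_pos: [0.5954, -0.3887, 0.1499]
orientation: [90.9, 90.0, -178.9]
force: [0.7, -0.1, -0.4]
opening: 0.056
```

move_arm(
  commands=[
    [[-1,0,3,0],[0,-0.6,4.5,0],[0,-0.6,4.5,0],[0,-0.6,4.5,0],[0,-0.4,4.5,0],[0,0,4.5,0],[0,0,4.5,0],[0,0,3,0]],
  ],
  jaw=8.76,
)

```text
clock: 22.8
tool_pos: [0.6165, -0.0559, 0.1592]
orientation: [-78.0, 89.9, 12.3]
force: [1.2, -0.9, -0.3]
opening: 0.0877
```

move_arm(
  commands=[
    [[0,0,0,0],[0,0,0,0],[0,0,0,0]],
  ],
)

```text
clock: 23.1
tool_pos: [0.6165, -0.0592, 0.1585]
orientation: [-103.8, 90.0, -13.6]
force: [-1.4, 0.0, -0.1]
opening: 0.0875
```

```bash
python3 - <<'E'
from h import *
o=get_obs();print(o['clock'],o['tool_pos'],o['joint_pos'][5],spin(90),o['opening'],o['force']);print(to(.619,-.0557,.0235))
print('case1',near('side',.594,-.388,.052,r=.07),near('top',.594,-.388,.052,r=.07))
p,d=snapshot('side');cv2.imwrite('pics/side6.png',p[...,::-1])
E
```

```text
23.1 [ 0.61646185 -0.0592209   0.1585163 ] -102.36720184104782 (np.float64(0.003), np.float64(90.2)) 0.0874618495323817 [-1.44228155  0.00861743 -0.09949412]
[13.5  -0.25  0.35]
case1 [ 589.  -387.4   98.3   50.2   -1.3   50.2] [ 597.8 -387.6  108.1   43.9    0.6   52. ]
```

View pics/side6.png

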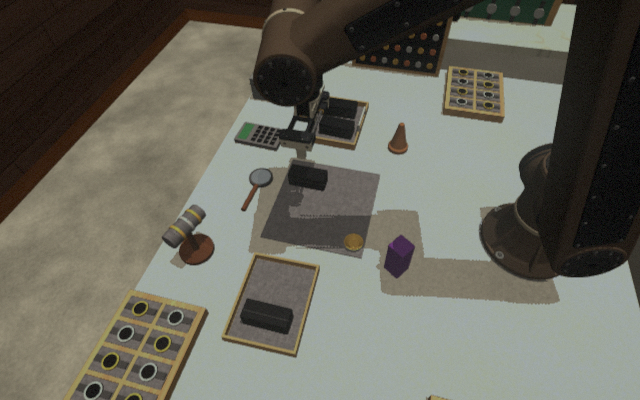

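Case1 lies flat beside case3 in the handled tray (around (340,118)), and the bystanders haven't moved. Next is case2, going to the plain tray at y=0.281.

move_arm(
  commands=[
    [[0,-0.25,0.35,0],[3,0,0,0],[3,0,0,0],[3,0,0,0],[2.5,0,0,0],[2,0,0,0],[0,0,0,0],[0,0,0,0]],
  ],
)

```text
clock: 24.05
tool_pos: [0.6191, -0.0554, 0.0232]
orientation: [126.2, 90.0, -143.6]
force: [0.4, 0.4, 0.8]
opening: 0.0878
```

move_arm(
  commands=[
    [[0,0,0,0],[0,0,0,0],[0,0,0,0],[0,0,0,0],[0,0,0,0],[0,0,0,0]],
  ],
  jaw=3,
)

```text
clock: 24.65
tool_pos: [0.619, -0.0552, 0.0233]
orientation: [-106.0, 90.0, -15.8]
force: [-0.3, 0.2, 2.7]
opening: 0.0458
```

move_arm(
  commands=[
    [[-3,0,0,0],[-4,0,0,0],[-4,0,0,0],[-2.5,0,2,0],[0,0.5,4,0],[0,0.7,4.5,0],[0,0.7,4.5,0],[0,0.7,4.5,0]],
  ],
)

```text
clock: 25.45
tool_pos: [0.5914, 0.1413, 0.1579]
orientation: [79.9, 90.0, 170.1]
force: [0.7, -0.4, -0.8]
opening: 0.0461
```

move_arm(
  commands=[
    [[0,0,4.5,0],[0,0,4.5,0],[0,0,3.5,0],[0,0,1.5,0],[0,0,0,0],[0,0,0,0],[0,0,0,0]],
  ],
)

```text
clock: 26.15
tool_pos: [0.5915, 0.2786, 0.1579]
orientation: [125.7, 90.0, -144.2]
force: [-0.9, 0.1, -1.6]
opening: 0.0458
```

```bash
python3 - <<'E'
from h import *
o=get_obs();print(o['clock'],o['tool_pos'],o['joint_pos'][5],spin(90),o['opening'],o['force']);print(to(.596,.28,.0275))
print('case4',near('side',.596,.375,.052))
E
```

```text
26.15 [0.59150993 0.27858918 0.15788222] -132.10956537175548 (np.float64(0.003), np.float64(90.2)) 0.04584159985080576 [-0.85489495  0.08143762 -1.61180628]
[13.04 -0.46  0.15]
case4 [ 5.922e+02  3.745e+02  1.099e+02  4.670e+01 -4.000e-01  5.080e+01]
```

move_arm(
  commands=[
    [[3,-0.4,0,0],[3,0,0,0],[3,0,0,0],[2.5,0,0,0],[1,0,0,0],[0.5,0,0,0],[0,0,0,0],[0,0,0,0]],
  ],
)

```text
clock: 27.0
tool_pos: [0.5965, 0.2802, 0.0295]
orientation: [-55.5, 89.9, 34.7]
force: [0.8, -0.5, -0.9]
opening: 0.0456
```

move_arm(
  commands=[
    [[0,0,0,0],[0,0,0,0],[0,0,0,0],[0,0,0,0],[-1,0,0,0],[-3,0,0,0],[-4,0,0,0],[-4,0,0,0]],
  ],
  jaw=5.7,
)

```text
clock: 27.8
tool_pos: [0.5954, 0.2795, 0.1499]
orientation: [149.3, 90.0, -120.5]
force: [1.5, 1.0, 0.8]
opening: 0.0568
```

move_arm(
  commands=[
    [[-3,0,-3,0],[-2,0,-4.5,0],[0,0,-4.5,0],[0,0,-4.5,0],[0,0,-4.5,0],[0,0,-4.5,0],[0,0,0,0],[0,0,0,0]],
  ],
)

```text
clock: 28.6
tool_pos: [0.5967, 0.0236, 0.199]
orientation: [-72.7, 89.9, 17.4]
force: [-0.8, 0.7, 0.0]
opening: 0.0569
```

```bash
python3 - <<'E'
from h import *
o=get_obs();print(o['clock'],o['tool_pos'],o['opening'],o['force'])
for n,q in {'case4':(.596,.375),'case2':(.596,.28),'case1':(.594,-.388),'case3':(.586,-.288)}.items():
    for c in('side','top'):
        try: print(n,c,near(c,*q,.052,r=.066))
        except Exception as e: print(n,c,e)
p,d=snapshot('side');cv2.imwrite('pics/side7.png',p[...,::-1])
E
```

```text
28.6 [0.59666306 0.02361319 0.19896088] 0.05693257338568484 [-0.83707511  0.65427524  0.00334433]
case4 side [ 5.927e+02  3.745e+02  1.105e+02  4.690e+01 -4.000e-01  5.070e+01]
case4 top [ 0.  0.  0.  0.  0. nan]
case2 side [595.6 280.6 110.2  48.3  -1.3  50.7]
case2 top [ 0.  0.  0.  0.  0. nan]
case1 side [ 574.3 -386.7   69.6   47.2    2.8   50.3]
case1 top [ 5.972e+02 -3.874e+02  1.097e+02  4.440e+01 -2.000e-01  5.200e+01]
case3 side [ 577.  -287.6   94.3   50.2   -1.9   50.4]
case3 top [ 586.5 -288.7  109.3   44.7   -4.    51.9]
  return _methods._mean(a, axis=axis, dtype=dtype,
  ret = ret.dtype.type(ret / rcount)
```

View pics/side7.png

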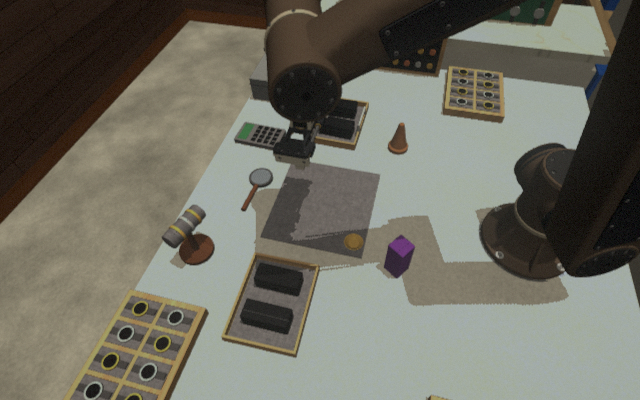

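Both trays now hold two flat cases: the plain one at (278,278) and (267,317), the handled one near (345,118). The mat is empty apart from the dish, nothing else has moved, and the robot is clear.

```bash
python3 -c "
from plant import *
print(close_job())"
```

```text
the job is handed in; nothing more can be done
None
```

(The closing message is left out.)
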